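# Push the stuck slug out of the pipe stub with the drift

## Task

A metal slug is stuck inside the flanged pipe stub on the bench stand. Take the drift rod out of its holder, feel for the pipe's opening with it and push the slug down right through the pipe so that it drops into the tray underneath, then stand the drift back in its holder and let go. The pipe rests on a soft rubber ring: lean on it only gently so that the ring is not crushed, and leave the other things where they are.

Things in the scene. Friction and masses are not known exactly. Their poses are not given: they have to be found in the camera images.
- stand: bench stand, origin at the middle of its underside: 112 mm square aluminium base plate and an equal top plate (top face 90 mm up) on four pillars. A brass pipe stub hangs upright through the large round opening in the top plate; its round flat-topped flange, 76 mm across and 6 mm thick, rests on a 12 mm high black rubber ring on the top plate
- stand_mouth (a point): point on the stand's vertical middle axis, 108 mm above the worktop, level with the top face of the unloaded pipe flange; x and y along the stand's sides. The pipe is NOT centred here: its axis is off by an unmeasured amount, up to 8 mm along x and up to 8 mm along y. Its upright sharp-edged bore is 28 mm across and 60 mm long, open at the lower end, 48 mm above the worktop
- tray: square dark grey tray, 84 mm outside, 14 mm high, 3 mm walls and floor, on the stand's base plate under the pipe; origin centre of its underside, 6 mm up. To land in it: the slug, a dark round steel plug 27 mm across, 22 mm long, about 90 g, held in the bore by friction, its top 12 to 24 mm below the flange's top; it slides at about 5 to 10 N and falls free at the lower end
- pipe (a joint): how far the pipe is pressed down on its rubber ring, in m: 0 unloaded; it starts to give at 1 to 2 N and gives 1 mm more for every 2 N; at 8 mm (about 17 N) the ring counts as crushed
- drift_grip (a point): centre of the drift's square steel grip (26 x 26 mm across, 50 mm tall); z is the drift's long axis and points from the tip to the grip, x and y are square to the grip's faces. The whole drift is 120 mm long, 250 g, and stands upright in its holder at the start; this point is 95 mm from the tip
- drift_tip (a point): centre of the drift's lower end face: a round steel rod 23.6 mm across with a 1 mm chamfered end, 70 mm long from the tip to the flat shoulder under the square grip
- holder_hole0 (a point): centre of the hole's mouth in the drift's holder, a fixed black block 64 x 64 x 45 mm: upright hole 27.6 mm across, 40 mm deep, mouth chamfered by 3 mm, 45 mm above the worktop. The drift stands on the hole's floor
- tape: white tape roll lying flat, 52 mm across, 15 mm high, origin under its centre; bystander
- grey_cap: grey bottle cap, 69 mm across, 24 mm high, origin under its centre; bystander
- black_cap: black bottle cap, 57 mm across, 24 mm high, origin under its centre; bystander
- spoon: steel teaspoon lying flat, 132 mm long, origin under its centre; bystander
- glass_316: tall clear lidded drinking glass, 61 mm across, 196 mm high, origin under its centre; bystander
Not all that is in view belongs to the job. What is shaped like the part that bears drift_grip but orange or pink is not meant.

How it is judged:
By the outcome, as a careful person would: the job done as asked, in the order asked, and still so for the second after the job is handed in, with the robot touching nothing.
It also fails if it takes over 72 s, if anything falls off the work surface, if the arm or the gripper's body presses on something with over 40 N, if the wrist force passes 120 N, or if a joint passes its speed limit or range.

## Robot

A 6-joint arm with a two-finger parallel gripper is mounted at the origin on a cart in front of the work surface, level with it; the furniture and walls round the work are solid. World frame = base frame: x ahead of the robot, y to its left, z up, the work surface at z = 0. Lengths are in m, angles in degrees, forces in N, time in s.
With the tool pointing down it reaches from about 0.35 to 0.875 m from the base axis. Payload 4.2 kg.
Tool frame: the origin (TCP) lies on the front face of the gripper's body, between the roots of the fingers; the fingertips stand finger_overhang ahead of it and the grasp point (between the pads) lies 51 mm ahead of it (finger_overhang is the distance from the TCP to the fingertips, in m); z points along the fingers, y is the line along which they close (so a half turn about z gives the same grasp; the last joint's range is limited). The gripper opens to 87 mm and grips with 3 to 60 N. Pads are 19 mm wide; open, the fingers measure 117 mm over their backs; the gripper's body (75 mm by 190 mm) begins 51 mm behind the grasp point.
Start: joints at [-61.616, 22.042, 0.453, 0, -68.411, -14.817], TCP at [0.147, -0.608, 0.292] pointing down, gripper open.
Joint ranges: [-179.83, 179.83], [-69.29, 118.12], [-61.27, 80.66], [-181.25, 117.63], [-171.15, -9.14], [-177.46, 177.46]. Speed limits (degrees/s): [159.86, 159.86, 180, 180, 180, 180].

## Interface

Orientations are given as a 3x3 rotation matrix whose columns are the frame's x, y, z axes.
In Python, from station import sense, capture, camera_model, finish_job, finger_overhang gives the robot as it stands. The module is installed in compiled form; this text tells all that it offers.
- The arm moves only by the tool jog_arm, never from a script. Its argument "rows" is a list that holds one entry, the list of rows, each a list of 4 numbers: the shift along the tool's x, y, z in m, then the turn about the tool's z in rad. A call has 1 to 20 rows; each row shifts and turns the commanded pose from where the row before left it, along the tool's axes as they then stand; what a row does not reach is not made up. A row lasts 1/8 s, in which the tool goes at most 62.5 mm and 10.7 degrees, less where a joint would pass 70% of its speed; a pose out of reach is approached as far as the arm can. A call is refused whole if a number of a shift passes 0.0625 or a number of a turn 0.188, either way. A call with a gripper value outside its range is refused whole. "claw" is the opening, from 0 (shut) to 1 (fully open), set as the call begins (left out, the last holds). The fingers move at their own pace and stop on an object; the grip force is fixed at half the most. Time passes only in rows, so rows that do not move let the fingers close. It gives the time, the measured TCP pose, the force, the opening and the grip force at its end, in the units of the state.
- sense(): the state, without advancing time (a new reading comes with each control period).
- capture(name): name is "side" or "top" or "wrist"; returns the picture (420x560x3 uint8, red, green, blue); there is no depth.
- camera_model(name): a dict with "fovy" (degrees; the focal length in pixels is half the picture's height over the tangent of half this angle, whatever the lens; pixels are square), "cx", "cy" (the principal point, pixels), "eye" and "rotation" of the camera in the world. Camera axes: x right, y down, z forward; pixel columns grow to the right and rows downward; lengths in m; the calibration is good to about 2 mm. A picture is of the moment at which its call begins: read the wrist's pose just before it. camera_model takes no time and is no camera call; for the wrist camera it gives the pose at the moment of the call.
- finish_job(): hands the job in; it is judged then, once.
The state is a dict: "time_s": time; "joints": joint angles; "joint_velocities": joint speeds; "effort": joint torques, N m; "tcp_pos": TCP position; "ee_rot": TCP orientation; "wrist_force": force on the tool from outside, world axes, zero at the start; "moment": the same for the moment, N m; "gripper_width": opening from 0.0 (shut) to 1.0 (fully open); "gripper_force": force on a finger pad.
Only numpy, scipy, OpenCV 4.12 (cv2) and the standard library are available. Lean on these libraries where they do the work, as an engineer would, in place of code of your own. Each camera call takes 0.05 s, during which the arm holds its last target. There are 200 camera calls.

## Working session

There is one attempt and no reset: what is moved stays moved. The work goes in short steps, Python scripts to look and compute and a tool call to move; the robot and the scene stay as the last step left them, time stands still between calls to the robot, and variables do not carry over. Pictures are saved under pics/ and viewed, at most 10 in all, crops included, and the job is handed in when it is done.

Besides the shell and the picture viewer there is one more tool, called after "Call:" by a JSON object that holds its "op" and its "data". jog_arm: Moves the arm, as the interface text tells. Its arguments: {"type":"object","properties":{"rows":{"type":"array"},"claw":{"type":"number"}},"required":["rows"]}

```bash
mkdir -p pics; python3 - <<'E'
from station import *
import cv2,numpy as np
s=sense();print(s, finger_overhang if not callable(finger_overhang) else finger_overhang())
for n in("side","top","wrist"):
    m=camera_model(n);print(n,m)
    cv2.imwrite(f"pics/{n}0.png",capture(n)[:,:,::-1])
a=[cv2.imread(f"pics/{n}0.png") for n in("side","top")]
E
```

```text
{'time_s': 0.0, 'joints': array([-6.16155067e+01,  2.20914648e+01,  3.80103462e-01, -2.82140656e-02,
       -6.84086732e+01, -1.48170130e+01]), 'joint_velocities': array([ 0.10588929,  0.08479312,  0.01452982, -0.01913788, -0.02113583,
        0.08391945]), 'effort': array([-6.10755396e-04, -3.90666032e+01,  1.87405854e+01,  4.21992168e+00,
        1.09661574e-02, -1.89407056e-04]), 'tcp_pos': array([ 0.14654664, -0.60712747,  0.29115622]), 'ee_rot': array([[-9.72136883e-01, -2.34413160e-01, -5.93083237e-04],
       [-2.34413892e-01,  9.72134703e-01,  2.06076032e-03],
       [ 9.34874581e-05,  2.14236806e-03, -9.99997701e-01]]), 'wrist_force': array([ 0.52484397,  0.8911659 , -0.10845999]), 'moment': array([0.02332008, 0.03973769, 0.00319146]), 'gripper_force': 0.0, 'gripper_width': 0.9967374393078238} 0.0697
side {'fovy': 52.99948164027241, 'cx': 276.4426266443668, 'cy': 207.58850888369855, 'eye': array([ 0.57238381, -1.1391213 ,  0.57289315]), 'rotation': array([[ 0.99761018,  0.03386542, -0.06022506],
       [ 0.06874801, -0.39945272,  0.91417243],
       [ 0.00690177, -0.91612808, -0.40082628]])}
top {'fovy': 56.6590497217732, 'cx': 279.24880758396205, 'cy': 213.65779501535735, 'eye': array([ 0.25657774, -0.06118298,  1.1595181 ]), 'rotation': array([[-0.06615607, -0.97466159,  0.2136777 ],
       [-0.99779268,  0.06338459, -0.01980327],
       [ 0.00575761, -0.21451615, -0.97670347]])}
wrist {'fovy': 68.18338547695708, 'cx': 278.04250416135045, 'cy': 207.68636708322924, 'eye': array([ 0.07614461, -0.62483199,  0.38455279]), 'rotation': array([[-0.2339708 ,  0.93765278,  0.257031  ],
       [ 0.97224109,  0.22504236,  0.06405621],
       [ 0.00221962,  0.26488338, -0.9642779 ]])}
```

View pics/top0.png

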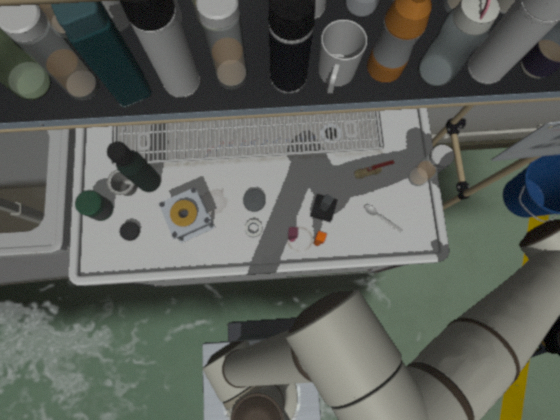

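View pics/side0.png

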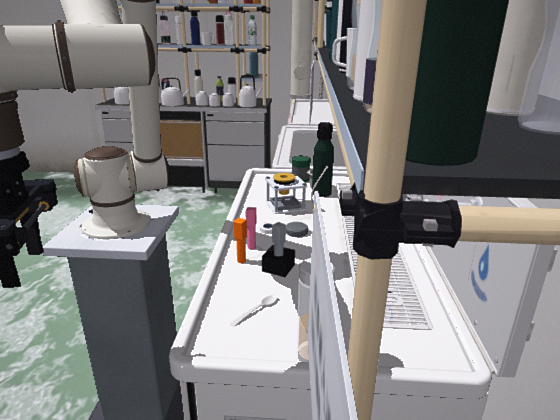

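The top view shows the stand at about (186,213), with the brass flange at (184,212). The black holder with the drift is at (323,206), the decoys are orange (320,238) and pink (293,233), and the tape is at (253,228). The glass is at about (437,160). The side view shows the grey drift at (279,240) in its black block, which fits "steel grip in a black holder". The orange and pink ones at (240,240) and (251,228) don't fit.

```bash
python3 - <<'E'
import cv2,numpy as np
a=cv2.imread("pics/top0.png");b=cv2.imread("pics/side0.png")
f=lambda i,x,y,w,h,k:cv2.resize(i[y:y+h,x:x+w],None,fx=k,fy=k,interpolation=cv2.INTER_CUBIC)
o=np.vstack([np.hstack([f(a,150,180,66,50,6),f(a,285,180,66,50,6)]),np.hstack([f(b,250,165,66,50,6),f(b,245,215,66,50,6)*1])])
cv2.imwrite("pics/crop1.png",o);print(o.shape)
E
```

```text
(600, 792, 3)
```

View pics/crop1.png

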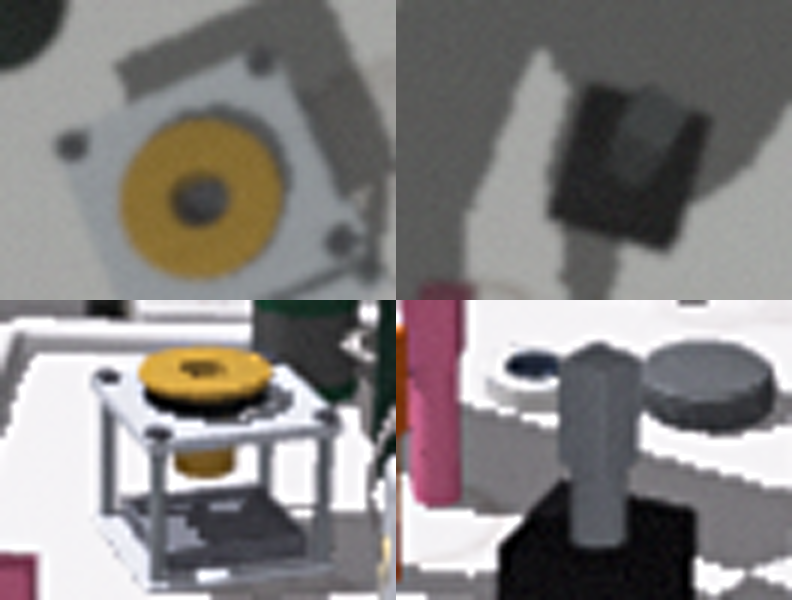

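The crop confirms that the grey square-gripped drift stands in the black block. The flange centre is at top px (183.5,213.0).

```bash
cat > h.py <<'E'
from station import *
import numpy as np, cv2
def ray(m,p):
    f=210/np.tan(np.radians(m['fovy']/2))
    return m['rotation']@np.array([(p[0]-m['cx'])/f,(p[1]-m['cy'])/f,1])
def atz(m,p,z):
    d=ray(m,p); return m['eye']+d*(z-m['eye'][2])/d[2]
def proj(m,P):
    f=210/np.tan(np.radians(m['fovy']/2))
    q=m['rotation'].T@(np.asarray(P)-m['eye']); return np.array([m['cx']+f*q[0]/q[2],m['cy']+f*q[1]/q[2]])
E
python3 - <<'E'
from h import *
np.set_printoptions(precision=4,suppress=True)
t=camera_model('top');s=camera_model('side')
c=lambda x,y,x0,y0:(x/6+x0,y/6+y0)
print('flange top',atz(t,(183.5,213),.108), 'side',atz(s,c(205,369,250,115),.108))
for x,y in((186,85),(314,118),(276,250),(154,215)):
    p=c(x,y,285,180);print('holder',atz(t,p,.045)[:2],atz(t,p,0)[:2])
print('drift top',atz(t,(328.2,197.5),.125),atz(s,(279.3,224),.125))
for n,p in(('bottle',(115,150)),('glass',(437,155)),('tape',(253,228)),('greycap',(255,200)),('orange',(320,238)),('pink',(293,233))):print(n,atz(t,p,.196 if n=='glass' else .02))
E
```

```text
flange top [0.5056 0.1812 0.108 ] side [0.5104 0.1797 0.108 ]
holder [ 0.5523 -0.1964] [ 0.5643 -0.2018]
holder [ 0.5315 -0.2579] [ 0.5426 -0.2658]
holder [ 0.4667 -0.2329] [ 0.4752 -0.2399]
holder [ 0.4879 -0.1751] [ 0.4973 -0.1797]
drift top [ 0.5195 -0.2193  0.125 ] [ 0.5189 -0.2165  0.125 ]
bottle [0.7404 0.4102 0.02  ]
glass [ 0.5978 -0.5045  0.196 ]
tape [ 0.4674 -0.0036  0.02  ]
greycap [ 0.5527 -0.0141  0.02  ]
orange [ 0.4245 -0.1996  0.02  ]
pink [ 0.4447 -0.1211  0.02  ]
```

Call:
{"op": "jog_arm", "data": {"rows": [[[-0.04536,0.02908,0,0],[-0.04536,0.02908,0,0],[-0.04536,0.02908,0,0],[-0.04536,0.02908,0,0],[-0.04536,0.02908,0,0],[-0.04536,0.02908,0,0],[-0.04536,0.02908,0,0],[-0.04536,0.02908,0,0],[-0.04536,0.02908,0,0],[-0.04536,0.02908,0,0],[0,0,0,0],[0,0,0,0]]], "claw": 1}}

```text
time_s: 1.65
tcp_pos: [0.5191, -0.2183, 0.2918]
ee_rot: [[-0.972, -0.235, -0.001], [-0.235, 0.972, 0.0], [0.001, 0.0, -1.0]]
wrist_force: [0.3, -0.7, -0.5]
gripper_width: 0.999
gripper_force: 0.0
```

```bash
python3 - <<'E'
from h import *
np.set_printoptions(precision=4,suppress=True)
s=sense();print(s['tcp_pos'],s['ee_rot'],s['wrist_force'],s['joints'])
m=camera_model('wrist');print(m);np.savez('w1.npz',**m)
i=capture('wrist');cv2.imwrite('pics/w1.png',cv2.resize(i[:,:,::-1],None,fx=1.42,fy=1.42,interpolation=cv2.INTER_CUBIC))
E
```

```text
[ 0.5191 -0.2183  0.2918] [[-0.972  -0.235  -0.0012]
 [-0.235   0.972   0.0002]
 [ 0.0011  0.0005 -1.    ]] [ 0.3104 -0.7154 -0.5469] [ -6.3239  16.0733  -8.4165  -0.0046 -65.5809 -70.0837]
{'fovy': 68.18338547695708, 'cx': 278.04250416135045, 'cy': 207.68636708322924, 'eye': array([ 0.4487, -0.2358,  0.3852]), 'rotation': array([[-0.2346,  0.9377,  0.2563],
       [ 0.9721,  0.226 ,  0.0626],
       [ 0.0008,  0.2639, -0.9646]])}
```

View pics/w1.png

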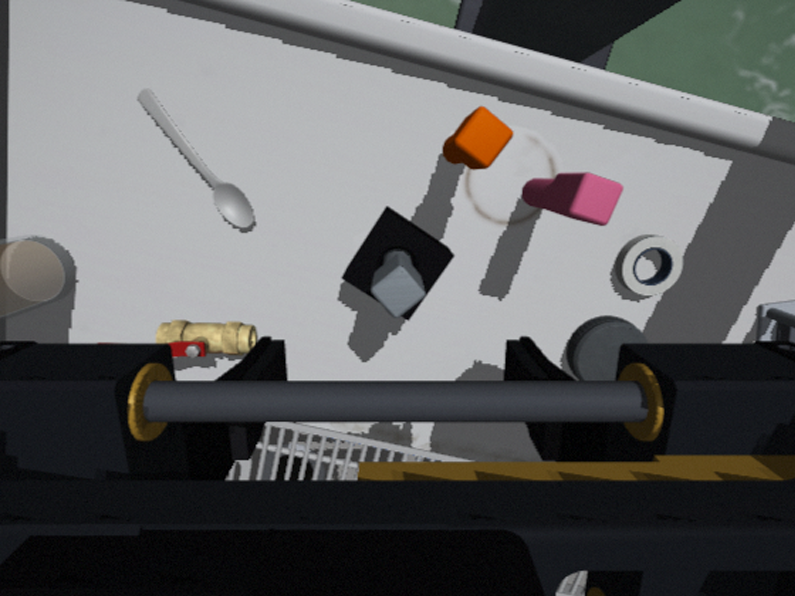

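The wrist view shows the drift's top face with corners at about (398,257), (371,287), (399,318), (425,291). The holder's corners are at (387,207), (453,255), (405,320), (343,277) in the enlarged picture.

```bash
python3 - <<'E'
from h import *
np.set_printoptions(precision=4,suppress=True)
m=dict(np.load('w1.npz'))
def q(P,z):
    c=np.array([atz(m,np.array(p)/1.42,z)[:2] for p in P]);e=np.roll(c,-1,0)-c
    print(c.mean(0),np.hypot(*e.T),np.degrees(np.arctan2(e[:,1],e[:,0]))%90)
q([(398,257),(371,287),(399,318),(425,291)],.125)
q([(387,207),(453,255),(405,320),(343,277)],.045)
for p,z in(((483,135),.12),((597,198),.12),((487,118),.05)):print(atz(m,np.array(p)/1.42,z))
i=cv2.imread('pics/w1.png')
cv2.imwrite('pics/w1c.png',cv2.resize(i[195:345,310:510],None,fx=4,fy=4,interpolation=cv2.INTER_CUBIC))
E
```

```text
[ 0.5135 -0.2178] [0.0247 0.0262 0.0235 0.0268] [62.0005 54.2953 61.1621 51.7266]
[ 0.5156 -0.2177] [0.0632 0.0651 0.061  0.0648] [67.9086 68.7572 67.5325 70.7804]
[ 0.416 -0.192  0.12 ]
[ 0.4338 -0.1168  0.12  ]
[ 0.3957 -0.181   0.05  ]
```

View pics/w1c.png

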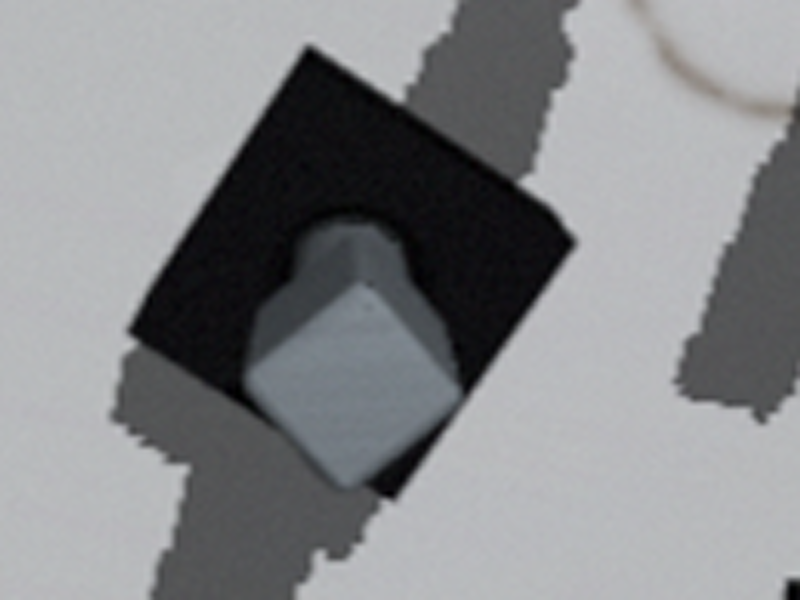

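The enlarged crop shows the grip's top face with corners (363,280), (246,379), (345,491), (462,392), turned relative to the holder.

```bash
python3 - <<'E'
from h import *
np.set_printoptions(precision=4,suppress=True)
m=dict(np.load('w1.npz'))
P=np.array([(363,280),(246,379),(345,491),(462,392)])/4+[310,195]
c=np.array([atz(m,p/1.42,.125)[:2] for p in P]);e=np.roll(c,-1,0)-c
print(c.mean(0),np.hypot(*e.T),np.degrees(np.arctan2(e[:,1],e[:,0]))%90)
h=np.array([(307,45),(577,242),(395,500),(128,332)])/4+[310,195]
c=np.array([atz(m,p/1.42,.045)[:2] for p in h]);e=np.roll(c,-1,0)-c
print(c.mean(0),np.hypot(*e.T),np.degrees(np.arctan2(e[:,1],e[:,0]))%90)
E
```

```text
[ 0.5153 -0.2173] [0.0235 0.0235 0.0239 0.0231] [54.3835 53.6355 55.2437 54.6499]
[ 0.5156 -0.2169] [0.0648 0.0636 0.0637 0.0663] [67.8296 70.0764 70.1703 70.9644]
```

Call:
{"op": "jog_arm", "data": {"rows": [[[0,0,0,0.171],[0,0,0,0.171],[0,0,0,0.171],[0,0,0,0.171],[0,0,0,0.171],[0.0036,-0.0012,0.02,0],[0,0,0.04,0],[0,0,0.04,0],[0,0,0.025,0],[0,0,0.013,0],[0,0,0,0]]], "claw": 1}}

```text
time_s: 3.08
tcp_pos: [0.5151, -0.218, 0.1539]
ee_rot: [[-0.814, 0.58, -0.001], [0.58, 0.814, 0.0], [0.001, -0.001, -1.0]]
wrist_force: [-0.2, 0.1, 0.3]
gripper_width: 0.997
gripper_force: 0.0
```

Call:
{"op": "jog_arm", "data": {"rows": [[[0,0,0,0],[0,0,0,0],[0,0,0,0],[0,0,0,0],[0,0,0,0],[0,0,0,0],[0,0,0,0],[0,0,0,0]]], "claw": 0}}

```text
time_s: 4.08
tcp_pos: [0.5157, -0.2173, 0.1542]
ee_rot: [[-0.815, 0.58, -0.0], [0.58, 0.815, 0.0], [0.0, 0.0, -1.0]]
wrist_force: [0.3, -0.7, -0.2]
gripper_width: 0.293
gripper_force: 29.9
```

Call:
{"op": "jog_arm", "data": {"rows": [[[0,0,-0.01,0],[0,0,-0.02,0],[0,0,-0.03,0],[0,0,-0.035,0],[0,0,-0.035,0],[0,0,-0.025,0],[0.0198,0.04,0,0],[0.0198,0.04,0,0],[0.0198,0.04,0,0],[0.0198,0.04,0,0],[0.0198,0.04,0,0],[0.0198,0.04,0,0],[0.0198,0.04,0,0],[0.0198,0.04,0,0],[0,0,0,0],[0,0,0,0]]]}}

```text
time_s: 6.08
tcp_pos: [0.5716, 0.135, 0.3091]
ee_rot: [[-0.815, 0.579, -0.001], [0.579, 0.815, -0.0], [0.001, -0.001, -1.0]]
wrist_force: [0.3, 0.1, -1.5]
gripper_width: 0.299
gripper_force: 29.9
```

```bash
python3 - <<'E'
from h import *
np.set_printoptions(precision=4,suppress=True)
s=sense();print(s['tcp_pos'],s['wrist_force'],s['moment'])
m=camera_model('wrist');np.savez('w2.npz',**m)
print(proj(m,(.507,.181,.108)))
i=capture('wrist');cv2.imwrite('pics/w2.png',cv2.resize(i[:,:,::-1],None,fx=1.42,fy=1.42,interpolation=cv2.INTER_CUBIC))
E
```

```text
[0.5716 0.135  0.3091] [ 0.3349  0.0587 -1.4732] [-0.0956  0.0285  0.0108]
[278.746  114.4721]
```

View pics/w2.png

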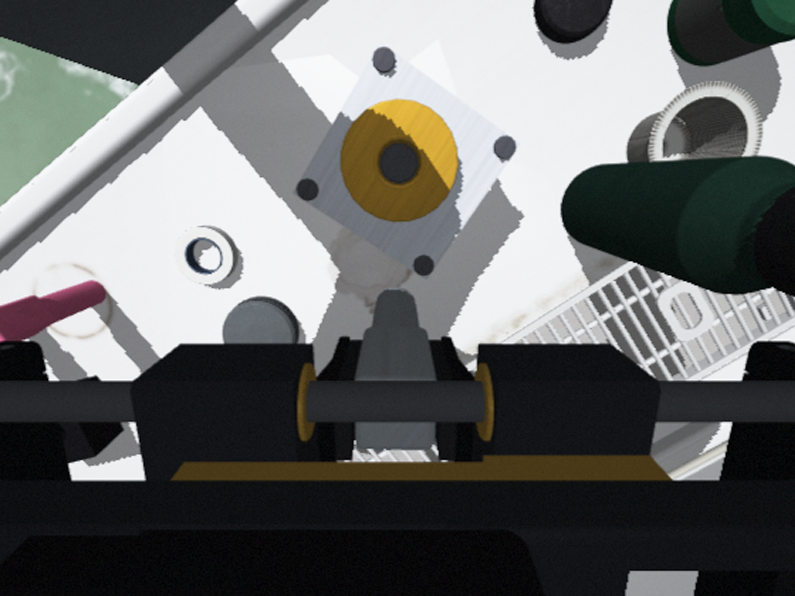

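The picture shows the flange spanning (341–459, 98–222), with the bore at about (399,162) and the drift tip near (396,295). I'll fit the flange outline in code and view a crop for the tip.

```bash
python3 - <<'E'
from h import *
np.set_printoptions(precision=4,suppress=True)
m=dict(np.load('w2.npz'));i=cv2.imread('pics/w2.png')
h=cv2.cvtColor(i,cv2.COLOR_BGR2HSV)
k=cv2.inRange(h,(15,120,40),(35,255,255));k[:80]=0;k[240:]=0;k[:,:330]=0;k[:,470:]=0
cs,_=cv2.findContours(k,cv2.RETR_CCOMP,cv2.CHAIN_APPROX_NONE)
for c in cs:
    if len(c)<60: continue
    w=np.array([atz(m,p/1.42,.108)[:2] for p in c[:,0].astype(float)])
    A=np.c_[w,np.ones(len(w))];x=np.linalg.lstsq(A,(w**2).sum(1),rcond=None)[0]
    print(len(c),x[:2]/2,'R',np.sqrt(x[2]+(x[:2]**2).sum()/4), cv2.boundingRect(c))
# tip predicted
s=sense();T=s['tcp_pos']+s['ee_rot']@[0,0,.1492]
print('tip',T,proj(m,T)*1.42)
for a in range(0,360,45):
    d=.0118*np.array([np.cos(np.radians(a)),np.sin(np.radians(a)),0]);q=proj(m,T+d)*1.42
    cv2.circle(i,tuple(int(v) for v in q.round()),0,(0,0,255),-1)
cv2.imwrite('pics/w2c.png',cv2.resize(i[270:350,340:450],None,fx=7,fy=7,interpolation=cv2.INTER_NEAREST))
E
```

```text
335 [0.508  0.1827] R 0.03694540646066316 (341, 100, 117, 121)
117 [0.5082 0.1824] R 0.012746422284231762 (379, 142, 41, 42)
tip [0.5716 0.1345 0.16  ] [395.0971 304.968 ]
```

View pics/w2c.png

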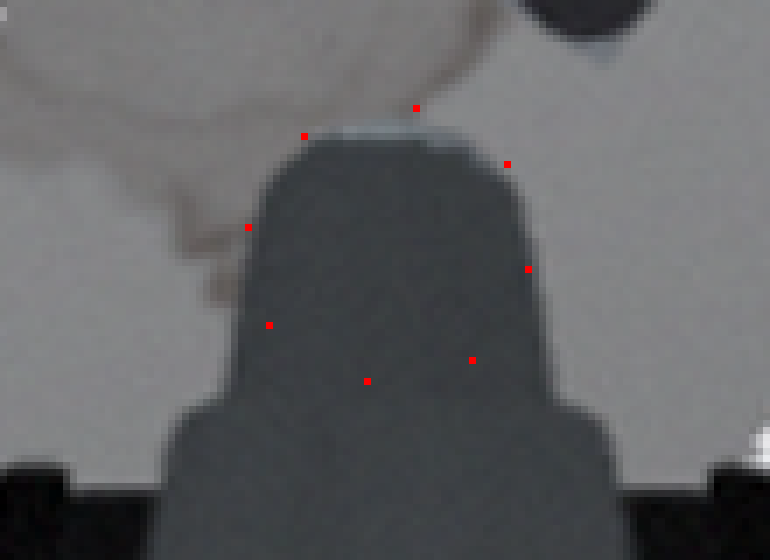

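Call:
{"op": "jog_arm", "data": {"rows": [[[0.0265,0.0007,0,0],[0.0265,0.0007,0,0],[0.0267,0.0006,0,0],[0,0,0.02,0],[0,0,0.02,0],[0,0,0.006,0],[0,0,0,0],[0,0,0,0]]]}}

```text
time_s: 7.12
tcp_pos: [0.5088, 0.1829, 0.2642]
ee_rot: [[-0.815, 0.58, 0.002], [0.58, 0.815, 0.001], [-0.001, 0.002, -1.0]]
wrist_force: [0.4, 0.0, -2.4]
gripper_width: 0.294
gripper_force: 29.9
```

Call:
{"op": "jog_arm", "data": {"rows": [[[0,0,0.002,0],[0,0,0.002,0],[0,0,0.002,0],[0,0,0.001,0],[0,0,0,0]]]}}

```text
time_s: 7.75
tcp_pos: [0.5083, 0.1831, 0.2561]
ee_rot: [[-0.815, 0.579, -0.0], [0.579, 0.815, -0.0], [0.0, -0.0, -1.0]]
wrist_force: [1.3, -0.2, -2.8]
gripper_width: 0.3
gripper_force: 29.9
```

Call:
{"op": "jog_arm", "data": {"rows": [[[0,0,0.001,0],[0,0,0.001,0],[0,0,0.001,0],[0,0,0,0],[0,0,0,0]]]}}

```text
time_s: 8.38
tcp_pos: [0.5083, 0.1831, 0.2533]
ee_rot: [[-0.815, 0.58, 0.0], [0.58, 0.815, -0.0], [-0.0, 0.0, -1.0]]
wrist_force: [0.2, 0.1, -2.5]
gripper_width: 0.295
gripper_force: 29.9
```

Call:
{"op": "jog_arm", "data": {"rows": [[[0,0,0.001,0],[0,0,0.001,0],[0,0,0.001,0],[0,0,0,0],[0,0,0,0]]]}}

```text
time_s: 9.0
tcp_pos: [0.5083, 0.1831, 0.2503]
ee_rot: [[-0.815, 0.58, 0.0], [0.58, 0.815, -0.0], [-0.0, 0.0, -1.0]]
wrist_force: [-0.5, -0.1, -2.1]
gripper_width: 0.3
gripper_force: 29.9
```

Call:
{"op": "jog_arm", "data": {"rows": [[[0,0,0.001,0],[0,0,0.001,0],[0,0,0.001,0],[0,0,0.001,0],[0,0,0.001,0],[0,0,0.001,0],[0,0,0.001,0],[0,0,0.001,0]]]}}

```text
time_s: 10.0
tcp_pos: [0.5083, 0.1831, 0.2422]
ee_rot: [[-0.815, 0.58, 0.0], [0.58, 0.815, 0.0], [0.0, 0.0, -1.0]]
wrist_force: [0.7, -0.1, -2.0]
gripper_width: 0.294
gripper_force: 29.9
```

Call:
{"op": "jog_arm", "data": {"rows": [[[0,0,0.001,0],[0,0,0.001,0],[0,0,0.001,0],[0,0,0.001,0],[0,0,0.001,0]]]}}

```text
time_s: 10.62
tcp_pos: [0.5084, 0.1831, 0.2377]
ee_rot: [[-0.815, 0.579, 0.0], [0.579, 0.815, -0.0], [-0.0, 0.0, -1.0]]
wrist_force: [-0.9, -0.8, 1.8]
gripper_width: 0.3
gripper_force: 29.9
```

Call:
{"op": "jog_arm", "data": {"rows": [[[0,0,0.001,0],[0,0,0.001,0],[0,0,0.001,0],[0,0,0.001,0],[0,0,0.001,0]]]}}

```text
time_s: 11.25
tcp_pos: [0.5085, 0.183, 0.2334]
ee_rot: [[-0.815, 0.579, 0.001], [0.579, 0.815, -0.0], [-0.001, 0.001, -1.0]]
wrist_force: [-2.5, -1.9, 7.2]
gripper_width: 0.296
gripper_force: 29.9
```

Call:
{"op": "jog_arm", "data": {"rows": [[[0.0002,-0.0006,0,0],[0,0,0.001,0],[0,0,0.001,0],[0,0,0,0]]]}}

```text
time_s: 11.75
tcp_pos: [0.5083, 0.1829, 0.2317]
ee_rot: [[-0.815, 0.579, 0.002], [0.579, 0.815, 0.001], [-0.001, 0.002, -1.0]]
wrist_force: [-2.0, -0.1, 8.1]
gripper_width: 0.299
gripper_force: 29.9
```

Call:
{"op": "jog_arm", "data": {"rows": [[[0,0,0.001,0],[0,0,0.001,0],[0,0,0.001,0],[0,0,0,0]]]}}

```text
time_s: 12.25
tcp_pos: [0.5084, 0.1828, 0.2287]
ee_rot: [[-0.815, 0.579, 0.002], [0.579, 0.815, 0.0], [-0.001, 0.002, -1.0]]
wrist_force: [-2.8, -0.3, 6.0]
gripper_width: 0.301
gripper_force: 29.9
```

Call:
{"op": "jog_arm", "data": {"rows": [[[0.0004,-0.0003,0,0],[0,0,0.001,0],[0,0,0.001,0],[0,0,0.001,0],[0,0,0.001,0],[0,0,0.001,0],[0,0,0.001,0]]]}}

```text
time_s: 13.12
tcp_pos: [0.5081, 0.1829, 0.2227]
ee_rot: [[-0.815, 0.579, 0.003], [0.579, 0.815, 0.001], [-0.002, 0.002, -1.0]]
wrist_force: [-1.9, -1.1, 7.2]
gripper_width: 0.298
gripper_force: 29.9
```

Call:
{"op": "jog_arm", "data": {"rows": [[[0,0,0.001,0],[0,0,0.001,0],[0,0,0.001,0],[0,0,0.001,0],[0,0,0.001,0],[0,0,0.001,0],[0,0,0.001,0],[0,0,0.001,0]]]}}

```text
time_s: 14.12
tcp_pos: [0.508, 0.183, 0.2138]
ee_rot: [[-0.815, 0.579, 0.002], [0.579, 0.815, 0.001], [-0.001, 0.002, -1.0]]
wrist_force: [-0.2, 0.2, 3.4]
gripper_width: 0.298
gripper_force: 29.9
```

Call:
{"op": "jog_arm", "data": {"rows": [[[0,0,0.001,0],[0,0,0.001,0],[0,0,0.001,0],[0,0,0.001,0],[0,0,0.001,0],[0,0,0.001,0],[0,0,0.001,0],[0,0,0.001,0]]]}}

```text
time_s: 15.12
tcp_pos: [0.507, 0.1825, 0.2048]
ee_rot: [[-0.815, 0.58, -0.001], [0.58, 0.815, -0.0], [0.001, -0.001, -1.0]]
wrist_force: [1.4, 0.0, -0.1]
gripper_width: 0.293
gripper_force: 29.9
```

Call:
{"op": "jog_arm", "data": {"rows": [[[0,0,0.001,0],[0,0,0.001,0],[0,0,0.001,0],[0,0,0.001,0],[0,0,0.001,0],[0,0,0.001,0],[0,0,0.001,0]]]}}

```text
time_s: 16.0
tcp_pos: [0.507, 0.1825, 0.1979]
ee_rot: [[-0.815, 0.58, -0.001], [0.58, 0.815, -0.0], [0.0, -0.001, -1.0]]
wrist_force: [-1.6, 0.2, -1.8]
gripper_width: 0.292
gripper_force: 29.9
```

Call:
{"op": "jog_arm", "data": {"rows": [[[0,0,0.001,0],[0,0,0.001,0],[0,0,0.001,0],[0,0,0.001,0],[0,0,0.001,0],[0,0,0.001,0],[0,0,0,0],[0,0,0,0]]]}}

```text
time_s: 17.0
tcp_pos: [0.5073, 0.1827, 0.1923]
ee_rot: [[-0.815, 0.58, 0.0], [0.58, 0.815, 0.0], [-0.0, 0.0, -1.0]]
wrist_force: [-1.0, 0.4, -2.2]
gripper_width: 0.297
gripper_force: 29.9
```

```bash
python3 - <<'E'
from h import *
np.set_printoptions(precision=4,suppress=True)
s=sense();print(s['tcp_pos'],s['wrist_force'])
b=capture('side');cv2.imwrite('pics/s2.png',cv2.resize(b[160:220,245:325,::-1],None,fx=9,fy=9,interpolation=cv2.INTER_CUBIC))
E
```

```text
[0.5073 0.1827 0.1923] [-0.9558  0.4296 -2.173 ]
```

View pics/s2.png

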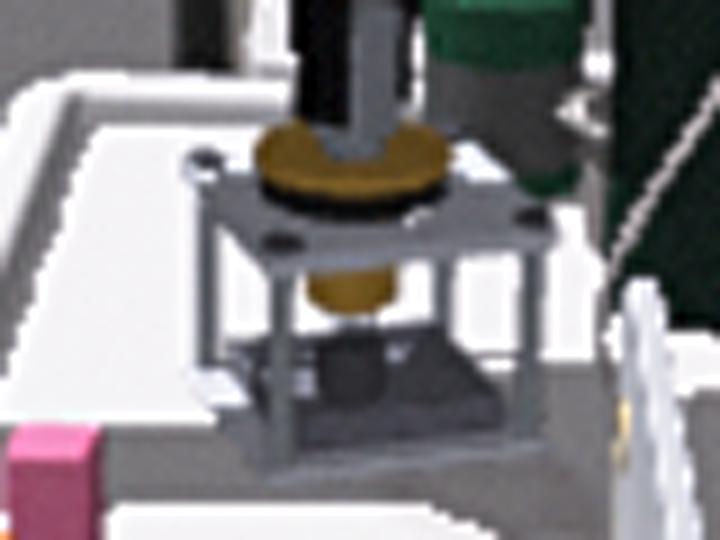

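The slug stands in the tray at (352,365), and the tip just shows below the pipe. Next I'll withdraw the drift and take it back.

Call:
{"op": "jog_arm", "data": {"rows": [[[0,0,-0.005,0],[0,0,-0.01,0],[0,0,-0.015,0],[0,0,-0.02,0],[0,0,-0.025,0],[0,0,-0.025,0],[0,0,-0.017,0],[0,0,0,0],[-0.02653,-0.03568,0,0],[-0.02653,-0.03568,0,0],[-0.02653,-0.03568,0,0],[-0.02653,-0.03568,0,0],[-0.02653,-0.03568,0,0],[-0.02653,-0.03568,0,0],[-0.02653,-0.03568,0,0],[-0.02653,-0.03568,0,0],[-0.02653,-0.03568,0,0],[0,0,0,0],[0,0,0,0]]]}}

```text
time_s: 19.42
tcp_pos: [0.5153, -0.2173, 0.3085]
ee_rot: [[-0.814, 0.58, -0.002], [0.58, 0.814, 0.001], [0.002, -0.0, -1.0]]
wrist_force: [1.0, 0.2, -2.9]
gripper_width: 0.304
gripper_force: 29.9
```

```bash
python3 - <<'E'
from h import *
np.set_printoptions(precision=4,suppress=True)
s=sense();d=np.array([.5157,-.2173,.1542])-s['tcp_pos'];print(s['tcp_pos'],s['ee_rot'].T@d)
E
```

```text
[ 0.5153 -0.2173  0.3085] [-0.0006  0.0003  0.1543]
```

Call:
{"op": "jog_arm", "data": {"rows": [[[-0.0003,0,0.03,0],[0,0,0.035,0],[0,0,0.025,0],[0,0,0.012,0],[0,0,0,0],[0,0,0,0]]]}}

```text
time_s: 20.18
tcp_pos: [0.5168, -0.2174, 0.2085]
ee_rot: [[-0.815, 0.579, 0.002], [0.579, 0.815, -0.001], [-0.002, 0.001, -1.0]]
wrist_force: [0.3, -0.5, -2.3]
gripper_width: 0.293
gripper_force: 29.9
```

Call:
{"op": "jog_arm", "data": {"rows": [[[0,0,0.002,0],[0,0,0.002,0],[0,0,0.002,0],[0,0,0.002,0],[0,0,0.002,0],[0,0,0.002,0],[0,0,0,0]]]}}

```text
time_s: 21.05
tcp_pos: [0.5159, -0.2176, 0.195]
ee_rot: [[-0.815, 0.58, -0.0], [0.58, 0.815, 0.0], [0.0, -0.0, -1.0]]
wrist_force: [0.7, 0.5, -2.3]
gripper_width: 0.295
gripper_force: 29.9
```

Call:
{"op": "jog_arm", "data": {"rows": [[[0,0,0.0015,0],[0,0,0.0015,0],[0,0,0.0015,0],[0,0,0.0015,0],[0,0,0,0]]]}}

```text
time_s: 21.68
tcp_pos: [0.5159, -0.2175, 0.1891]
ee_rot: [[-0.815, 0.58, -0.0], [0.58, 0.815, 0.0], [0.0, -0.0, -1.0]]
wrist_force: [-0.2, 0.2, -2.8]
gripper_width: 0.296
gripper_force: 29.9
```

Call:
{"op": "jog_arm", "data": {"rows": [[[0,0,0.002,0],[0,0,0.002,0],[0,0,0.002,0],[0,0,0.002,0],[0,0,0.002,0],[0,0,0,0]]]}}

```text
time_s: 22.42
tcp_pos: [0.5159, -0.2175, 0.179]
ee_rot: [[-0.815, 0.58, -0.0], [0.58, 0.815, 0.0], [0.0, -0.0, -1.0]]
wrist_force: [0.5, -0.2, -2.6]
gripper_width: 0.298
gripper_force: 29.9
```

Call:
{"op": "jog_arm", "data": {"rows": [[[0,0,0.002,0],[0,0,0.002,0],[0,0,0.002,0],[0,0,0.002,0],[0,0,0.002,0],[0,0,0.002,0],[0,0,0.002,0],[0,0,0.002,0],[0,0,0,0]]]}}

```text
time_s: 23.55
tcp_pos: [0.5159, -0.2175, 0.1631]
ee_rot: [[-0.815, 0.58, -0.0], [0.58, 0.815, 0.0], [0.0, -0.0, -1.0]]
wrist_force: [0.8, 0.9, -2.9]
gripper_width: 0.294
gripper_force: 29.9
```

Call:
{"op": "jog_arm", "data": {"rows": [[[0,0,0.002,0],[0,0,0.002,0],[0,0,0.002,0],[0,0,0.001,0],[0,0,0.001,0],[0,0,0.0005,0],[0,0,0,0]]]}}

```text
time_s: 24.42
tcp_pos: [0.516, -0.2176, 0.1547]
ee_rot: [[-0.815, 0.58, -0.0], [0.58, 0.815, 0.0], [0.0, -0.0, -1.0]]
wrist_force: [0.5, 0.1, -3.3]
gripper_width: 0.294
gripper_force: 29.9
```

Call:
{"op": "jog_arm", "data": {"rows": [[[0,0,0.0005,0],[0,0,0.0005,0],[0,0,0,0]]]}}

```text
time_s: 24.8
tcp_pos: [0.5161, -0.2176, 0.1542]
ee_rot: [[-0.815, 0.579, 0.0], [0.579, 0.815, -0.0], [-0.0, 0.0, -1.0]]
wrist_force: [-1.0, 0.6, 0.5]
gripper_width: 0.297
gripper_force: 29.9
```

The floor carries the drift now, since the force rose. I'll release it, lift away and check.

Call:
{"op": "jog_arm", "data": {"rows": [[[0,0,0,0],[0,0,0,0],[0,0,0,0],[0,0,0,0],[0,0,0,0],[0,0,0,0],[0,0,0,0],[0,0,-0.01,0],[0,0,-0.02,0],[0,0,-0.035,0],[0,0,-0.04,0],[0,0,-0.035,0],[0,0,0,0],[0,0,0,0]]], "claw": 1}}

```text
time_s: 26.55
tcp_pos: [0.5156, -0.2174, 0.2937]
ee_rot: [[-0.815, 0.58, -0.0], [0.58, 0.815, 0.001], [0.0, 0.0, -1.0]]
wrist_force: [-1.0, -0.4, -1.1]
gripper_width: 1.003
gripper_force: 0.0
```

```bash
python3 - <<'E'
from h import *
b=capture('side')[150:330,180:420,::-1];w=capture('wrist')[:,:,::-1]
o=np.hstack([cv2.resize(b,(400,300),interpolation=cv2.INTER_CUBIC),cv2.resize(w,(400,300),interpolation=cv2.INTER_AREA)])
cv2.imwrite('pics/end.png',o);print(sense()['wrist_force'])
E
```

```text
[ 0.32400691 -0.43500593 -0.13912615]
```

View pics/end.png

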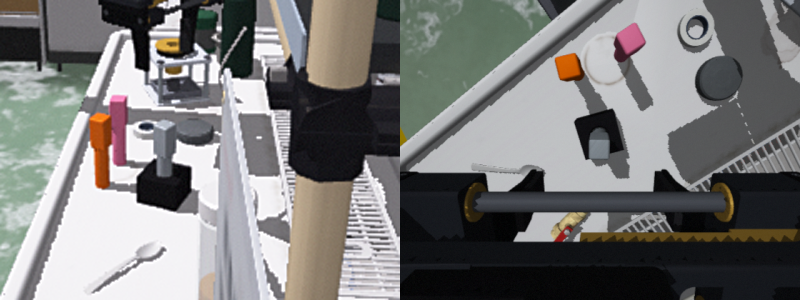

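The drift stands upright in its holder at (165,160) in the left half, the gripper is clear of everything, and the bystanders are where they were.

```bash
python3 -c "
from station import *
print(finish_job())"
```

```text
the job is handed in; nothing more can be done
None
```

The slug was pushed through the pipe into the tray at about 10 N peak push (ring crushes at about 17 N), the drift stands back in its holder released, and the job was handed in at about 27 s.

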